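Stroke the long linear slide on the engine bench

ROBOT

A 6-joint arm with a two-finger parallel gripper is mounted at the origin on the work surface. World frame = base frame: x ahead of the robot, y to its left, z up, the work surface at z = 0. Lengths are in mm, angles in rad, forces in N, time in s.
With the tool pointing down it reaches from about 225 to 875 mm from the base axis. Payload 3.4 kg.
Tool frame: the origin (TCP) lies between the finger pads; the fingertips stand 11 mm ahead of it and the grasp point (between the pads) lies 8 mm behind it; z points along the fingers, y is the line along which they close (so a half turn about z gives the same grasp; the last joint's range is limited). The gripper opens to 85 mm and grips with 20 to 120 N. Pads are 22 mm wide; open, the fingers measure 114 mm over their backs; the gripper's body (76 mm by 85 mm) begins 54 mm behind the grasp point. The pads swing forward as they close: fully open they stand 13 mm farther back than shut.
Start: joints at [-1.382, 0.276, 1.505, -0, 1.361, -0.121], TCP at [175.298, -547.661, 242.328] pointing down, gripper open.
Joint ranges: [-2.89, 2.89], [-0.75, 2.08], [0.22, 2.7], [-1.18, 4.32], [0.11, 2.71], [-2.7, 2.7]. Speed limits (rad/s): [2.57, 2.57, 3.14, 3.14, 3.14, 3.14].

INTERFACE

Orientations are given as a 3x3 rotation matrix whose columns are the frame's x, y, z axes.
In Python, from plant import telemetry, cams, manip gives the robot as it stands. The module is installed in compiled form; this text tells all that it offers.
- The arm moves only by the tool jog_arm, never from a script. Its argument "series" is a list of rows, each an object of numbers: "dx", "dy", "dz": the shift along the world's x, y, z in mm; "yaw": the turn about the world's z in degrees; "claw": the closure, from 0 (fully open) to 1 (shut). A call has 1 to 20 rows; each row is the pose to reach, as a shift and turn from the pose commanded when the call began; what a row does not reach only later rows make up. A row lasts 1/10 s, in which the tool goes at most 50 mm and 8.59 degrees, less where a joint would pass 70% of its speed; a pose out of reach is approached as far as the arm can. A call with a gripper value outside its range is refused whole. The fingers move at their own pace and stop on an object; the grip force is fixed at half the most. Time passes only in rows, so rows that repeat a pose let the fingers close. It gives the time, the measured TCP pose, the force, the opening and the grip force at its end, in the units of the state.
- telemetry.read_state(): the state, without advancing time (a new reading comes with each control period).
- cams.camera(name): name is "scene" or "side" or "wrist"; returns the picture (480x640x3 uint8, red, green, blue); there is no depth.
- cams.camera_model(name): a dict with "fx", "fy", "cx", "cy" (pixels), "R" (3x3) and "t" (3): a world point X has camera coordinates R X + t; the wrist camera has in their place "mount" (4x4, takes a point from camera to tool coordinates, whose origin is the TCP and whose axes are the flange's). Camera axes: x right, y down, z forward; pixel columns grow to the right and rows downward; lengths in mm; the calibration is good to about 2 mm. A picture is of the moment at which its call begins: read the wrist's pose just before it. camera_model takes no time and is no camera call.
- manip.job_done(): hands the job in; it is judged then, once.
The state is a dict: "time_s": time; "joint_positions": joint angles; "qd": joint speeds; "joint_torque": joint torques, N m; "position": TCP position; "tool_rot": TCP orientation; "force": force on the tool from outside, world axes, zero at the start; "torque": the same for the moment, N m; "width": finger opening in mm; "finger_force": force on a finger pad.
Only numpy, scipy, OpenCV 4.12 (cv2) and the standard library are available. Lean on these libraries where they do the work, as an engineer would, in place of code of your own. Each camera call takes 0.05 s, during which the arm holds its last target. There are 200 camera calls.

TASK

Two linear slides lie on the workshop bench; check the longer one for sticky spots. Slowly and steadily (about 10 cm a second, never hurried) run its carriage by the knob all the way to the end with the upright stop plate, then in the other direction through its whole travel to the end with the small round stop pin, and leave it there. Leave the carriage of the shorter slide where it is.

Things in the scene. Friction and masses are not known exactly. Their poses are not given: they have to be found in the camera images.
- long_slide: The longer slide, fixed on the left or right of the bench: aluminium base plate 320 x 80 x 12 mm, dark steel rail along it. Origin: centre of the underside. x runs along the rail from the upright stop plate (60 wide, 12 thick, top 50 mm over the bench) to the round stop pin on the rail (16 mm diameter, top 46 mm), within 35 degrees of the robot's straight ahead; z is up.
- long_carriage (a joint): Position of the long slide's carriage along the rail in m: 0 is against the stop plate, 0.18 is against the stop pin, growing along long_slide's x axis. It starts somewhere in between, has a friction of about 3 N and a light drag, and stays where it is left.
- long_knob (a point): Point in the long slide's knob, 74 mm over the bench, at x = -0.09 + long_carriage in long_slide's frame. The knob is an upright black cylinder, 24 mm diameter, 49 to 96 mm over the bench, amid a steel carriage 70 mm long (along the rail), 60 mm wide, top 46 mm over the bench; a 34 mm wide collar at the knob's foot reaches 49 mm.
- short_knob (a point): The like point, 74 mm above the bench, in the same kind of knob on the same kind of carriage of the shorter slide (base plate 210 x 80 mm, travel 70 mm), which lies to the other side of the bench. To be left alone.

How it is judged:
By the outcome, as a careful person would: the job done as asked, in the order asked, and still so for the second after the job is handed in, with the robot touching nothing.
It also fails if it takes over 32 s, if anything falls off the work surface, if the arm or the gripper's body presses on something with over 40 N, if the wrist force passes 120 N, or if a joint passes its speed limit or range.

## Working session

There is one attempt and no reset: what is moved stays moved. The work goes in short steps, Python scripts to look and compute and a tool call to move; the robot and the scene stay as the last step left them, time stands still between calls to the robot, and variables do not carry over. Pictures are saved under pics/ and viewed, at most 10 in all, crops included, and the job is handed in when it is done.

Besides the shell and the picture viewer there is one more tool, called after "Emit:" by a JSON object that holds its "fn" and its "kwargs". jog_arm: Moves the arm, as the interface text tells. Its arguments: {"type":"object","properties":{"series":{"type":"array"}},"required":["series"]}

```bash
mkdir -p pics
python3 - <<'E'
from plant import telemetry, cams
import cv2, numpy as np
for n in ("scene","side"):
    cv2.imwrite(f"pics/{n}0.png",cams.camera(n)[:,:,::-1]); m=cams.camera_model(n)
    print(n,m["fx"],m["cx"],m["cy"],np.round(-np.array(m["R"]).T@np.array(m["t"])))
s=telemetry.read_state();print(s["time_s"],s["position"],np.round(s["tool_rot"],3),s["width"])
E
```

```text
scene 622.9900471599277 302.25032519867966 228.25941809939852 [ 896. -483.  787.]
side 434.00383817701623 321.0877528880008 234.9379409223927 [ 342. -386.  562.]
0.1 [ 175.21225516 -547.16690806  241.51164955] [[ 0.952  0.305 -0.   ]
 [ 0.305 -0.952  0.002]
 [ 0.    -0.002 -1.   ]] 85.06945327065891
```

View pics/scene0.png

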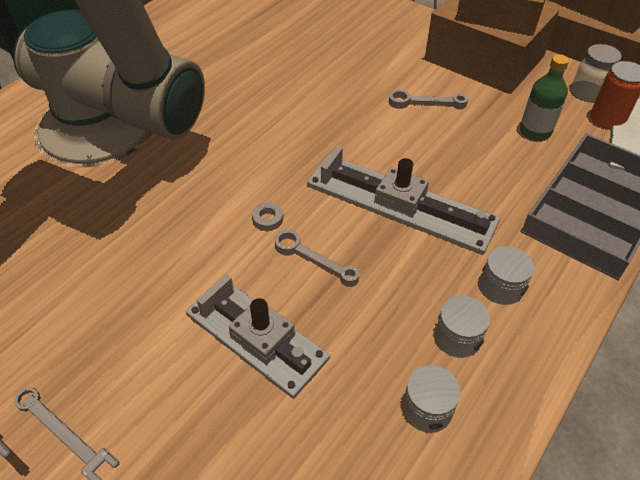

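View pics/side0.png

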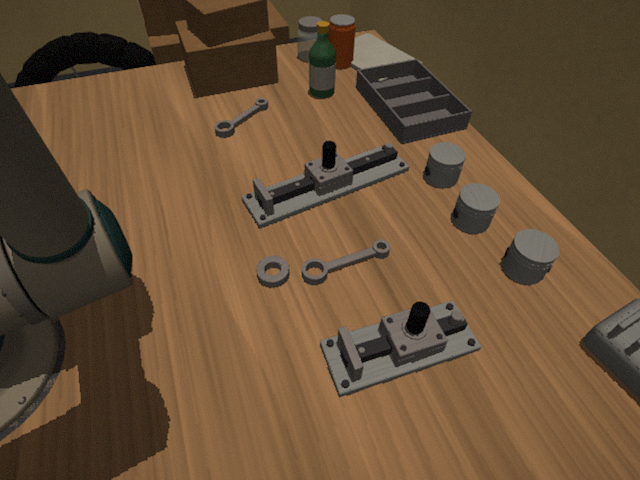

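The long slide is the far (left, +y) one. In the scene view its plate corners are about (308,183), (488,247) and (496,222), with the knob at (404,172). In the side view the corners are about (243,199), (264,221) and (409,168), with the knob at (329,154).

```bash
cat > h.py <<'E'
import numpy as np, cv2
from plant import cams
def ray(n,p):
    m=cams.camera_model(n);R=np.array(m["R"]);t=np.array(m["t"])
    return -R.T@t, R.T@np.array([(p[0]-m["cx"])/m["fx"],(p[1]-m["cy"])/m["fy"],1])
def onz(n,p,z):
    c,d=ray(n,p); return c+d*(z-c[2])/d[2]
def tri(p,q):
    c,d=ray("scene",p);e,f=ray("side",q)
    s=np.linalg.lstsq(np.c_[d,-f],e-c,rcond=None)[0]; return (c+d*s[0]+e+f*s[1])/2
def knob(im,box):
    x0,y0,x1,y1=box; k=(im[y0:y1,x0:x1].max(2)<30).astype(np.uint8)
    n,l,st,c=cv2.connectedComponentsWithStats(k); i=1+np.argmax(st[1:,4])
    return c[i]+[x0,y0], st[i]+[x0,y0,0,0,0]
E
python3 - <<'E'
from h import *
np.set_printoptions(precision=1,suppress=True)
A=cv2.imread("pics/scene0.png");B=cv2.imread("pics/side0.png")
for a,b in(((385,150,425,195),(315,135,345,172)),((240,290,280,335),(400,295,440,340))):
    p,s=knob(A,a);q,r=knob(B,b);print(p,s,q,r,tri(p,q))
for n,ps in(("scene",[(308,183),(488,247),(496,222)]),("side",[(243,199),(264,221),(409,168)])):
    c=[onz(n,p,12)for p in ps];print(n,*c,[np.linalg.norm(c[i]-c[j])for i,j in((0,1),(1,2),(0,2))])
print("pin",tri((483,213),(389,148)))
E
```

```text
[398. 168.] [398 167   1   3   3] [328.5 154.7] [322 141  14  28 306] [572.3 166.7  85.2]
[251.  310.5] [251 310   1   2   2] [417.5 317.6] [406 302  24  32 519] [ 558.6 -174.7   86. ]
scene [432.2 113.6  12. ] [745.  171.7  12. ] [731.5 226.7  12. ] [np.float64(318.1625124942309), np.float64(56.543427869207804), np.float64(319.9668068502973)]
side [416.6 183.2  12. ] [437.1 118.4  12. ] [739.1 156.4  12. ] [np.float64(67.96930330785884), np.float64(304.33854736217006), np.float64(323.6474986114128)]
pin [713.3 202.   38.3]
```

Run:
```python
from h import *
np.set_printoptions(precision=1,suppress=True)
A=cv2.imread("pics/scene0.png");B=cv2.imread("pics/side0.png")
for a,b in(((385,150,425,195),(315,135,345,172)),):
    ks=[]
    for im,(x0,y0,x1,y1) in((A,a),(B,b)):
        k=cv2.inRange(im[y0:y1,x0:x1],(0,0,0),(42,42,42)); n,l,st,c=cv2.connectedComponentsWithStats(k); i=1+np.argmax(st[1:,4]); print(st[i]+[x0,y0,0,0,0],c[i]+[x0,y0]); ks.append(c[i]+[x0,y0])
    print("knob",tri(*ks))
for n,im,(x0,y0,x1,y1) in(("scene",A,(295,140,510,255)),("side",B,(235,135,418,230))):
    hsv=cv2.cvtColor(im,cv2.COLOR_BGR2HSV); k=np.zeros(im.shape[:2],np.uint8)
    k[y0:y1,x0:x1]=cv2.inRange(hsv,(0,0,0),(180,75,255))[y0:y1,x0:x1]
    cs,_=cv2.findContours(k,cv2.RETR_EXTERNAL,cv2.CHAIN_APPROX_NONE); c=max(cs,key=cv2.contourArea)
    h=cv2.approxPolyDP(cv2.convexHull(c),3,True)[:,0]
    print(n,cv2.contourArea(c))
    for p in h: print(p,onz(n,p,12)[:2],onz(n,p,0)[:2])
    cv2.drawContours(im,[c],-1,(0,0,255),1)
v=np.vstack([cv2.resize(A[140:255,290:510],None,fx=2.6,fy=2.6),cv2.resize(B[130:230,230:450],None,fx=2.6,fy=2.6)])
cv2.imwrite("pics/crop.png",v)
```

```text
[396 159  16  28 331] [403.5 173.2]
[322 141  14  28 320] [328.5 154.7]
knob [578.2 178.   71.8]
scene 7329.0
[307 182] [429.3 114.5] [422.1 123.7]
[338 146] [419.  221.4] [411.6 232.3]
[427 180] [593.1 242.8] [588.4 254. ]
[499 219] [732.5 235.5] [730.  246.6]
[480 253] [740.5 153.4] [738.1 163.3]
side 5629.5
[408 165] [741.5 165. ] [750.2 177. ]
[403 172] [722.6 149.9] [730.9 161.6]
[261 227] [428.6 106.8] [430.4 117.5]
[242 199] [414.9 183.8] [416.5 196.2]
[253 179] [447.3 228.8] [449.6 242.3]
[334 152] [620.5 251.5] [626.6 265.4]
[391 143] [741.8 238.7] [750.5 252.4]
```

View pics/crop.png

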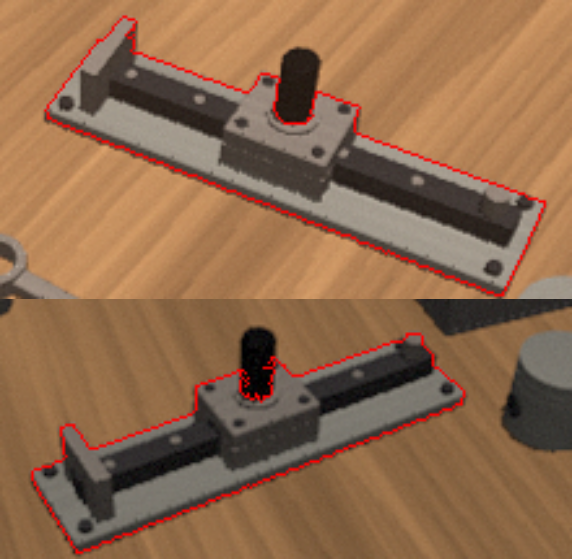

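Rail heading is about 9° and the knob is near (578,178), close to mid-travel. I'll move above it with the fingers closing along the rail.

Emit:
{"fn": "jog_arm", "kwargs": {"series": [{"dx":403,"dy":725,"dz":-30,"yaw":81},{"dx":403,"dy":725,"dz":-30,"yaw":81},{"dx":403,"dy":725,"dz":-30,"yaw":81},{"dx":403,"dy":725,"dz":-30,"yaw":81},{"dx":403,"dy":725,"dz":-30,"yaw":81},{"dx":403,"dy":725,"dz":-30,"yaw":81},{"dx":403,"dy":725,"dz":-30,"yaw":81},{"dx":403,"dy":725,"dz":-30,"yaw":81},{"dx":403,"dy":725,"dz":-30,"yaw":81},{"dx":403,"dy":725,"dz":-30,"yaw":81},{"dx":403,"dy":725,"dz":-30,"yaw":81},{"dx":403,"dy":725,"dz":-30,"yaw":81},{"dx":403,"dy":725,"dz":-30,"yaw":81},{"dx":403,"dy":725,"dz":-30,"yaw":81},{"dx":403,"dy":725,"dz":-30,"yaw":81},{"dx":403,"dy":725,"dz":-30,"yaw":81},{"dx":403,"dy":725,"dz":-30,"yaw":81},{"dx":403,"dy":725,"dz":-30,"yaw":81},{"dx":403,"dy":725,"dz":-30,"yaw":81},{"dx":403,"dy":725,"dz":-30,"yaw":81}]}}

```text
validation failed for argument at $.se...
```

Run:
```python
from plant import telemetry, cams
import cv2, numpy as np, pickle
s=telemetry.read_state(); im=cams.camera("wrist")[:,:,::-1]; cv2.imwrite("pics/w0.png",im)
m=cams.camera_model("wrist"); pickle.dump((s["position"],s["tool_rot"]),open("w0.pkl","wb"))
print(s["time_s"],s["position"],np.round(s["tool_rot"],3),np.round(s["joint_positions"],2),m["fx"],np.round(m["mount"],2))
```

```text
0.1 [ 175.21225516 -547.16690806  241.51164955] [[ 0.952  0.305 -0.   ]
 [ 0.305 -0.952  0.002]
 [ 0.    -0.002 -1.   ]] [-1.38  0.28  1.51  0.    1.36 -0.12] 334.4164010175246 [[  -0.     -0.95   -0.3    77.71]
 [   1.     -0.     -0.     -0.22]
 [   0.     -0.3     0.95 -130.79]
 [   0.      0.      0.      1.  ]]
```

View pics/w0.png

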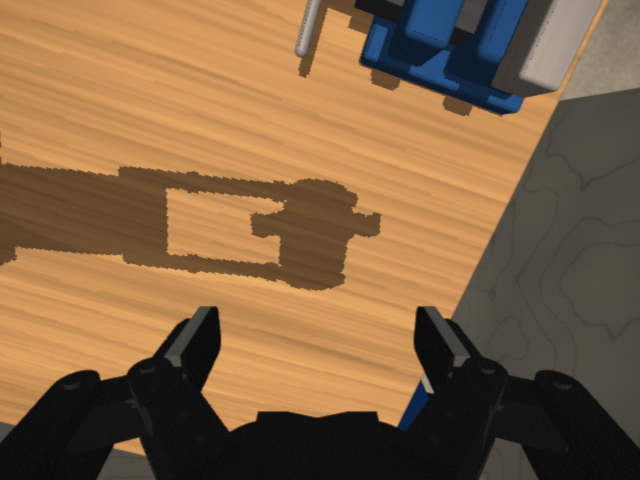

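The call was refused, probably because "claw" was missing, so the arm hasn't moved. The wrist picture shows only bare bench, arm shadow and the open fingers at the start pose. Retrying with complete rows.

Emit:
{"fn": "jog_arm", "kwargs": {"series": [{"dx":403,"dy":725,"dz":-30,"yaw":81,"claw":0},{"dx":403,"dy":725,"dz":-30,"yaw":81,"claw":0},{"dx":403,"dy":725,"dz":-30,"yaw":81,"claw":0},{"dx":403,"dy":725,"dz":-30,"yaw":81,"claw":0},{"dx":403,"dy":725,"dz":-30,"yaw":81,"claw":0},{"dx":403,"dy":725,"dz":-30,"yaw":81,"claw":0},{"dx":403,"dy":725,"dz":-30,"yaw":81,"claw":0},{"dx":403,"dy":725,"dz":-30,"yaw":81,"claw":0},{"dx":403,"dy":725,"dz":-30,"yaw":81,"claw":0},{"dx":403,"dy":725,"dz":-30,"yaw":81,"claw":0},{"dx":403,"dy":725,"dz":-30,"yaw":81,"claw":0},{"dx":403,"dy":725,"dz":-30,"yaw":81,"claw":0},{"dx":403,"dy":725,"dz":-30,"yaw":81,"claw":0},{"dx":403,"dy":725,"dz":-30,"yaw":81,"claw":0},{"dx":403,"dy":725,"dz":-30,"yaw":81,"claw":0},{"dx":403,"dy":725,"dz":-30,"yaw":81,"claw":0},{"dx":403,"dy":725,"dz":-30,"yaw":81,"claw":0},{"dx":403,"dy":725,"dz":-30,"yaw":81,"claw":0},{"dx":403,"dy":725,"dz":-30,"yaw":81,"claw":0},{"dx":403,"dy":725,"dz":-30,"yaw":81,"claw":0}]}}

```text
time_s: 2.15
position: [577.5, 176.3, 212.1]
tool_rot: [[-0.152, 0.988, -0.001], [0.988, 0.152, -0.001], [-0.001, -0.001, -1.0]]
force: [-0.0, -0.4, -0.3]
width: 85.3
finger_force: 0.0
```

Run:
```python
from plant import telemetry, cams
import cv2, numpy as np, pickle
s=telemetry.read_state(); im=cams.camera("wrist")[:,:,::-1]; cv2.imwrite("pics/w1.png",im)
pickle.dump((s["position"],s["tool_rot"]),open("w1.pkl","wb"))
print(s["time_s"],np.round(s["joint_positions"],2))
```

```text
2.15 [ 0.18  0.34  1.49 -0.    1.32  0.03]
```

View pics/w1.png

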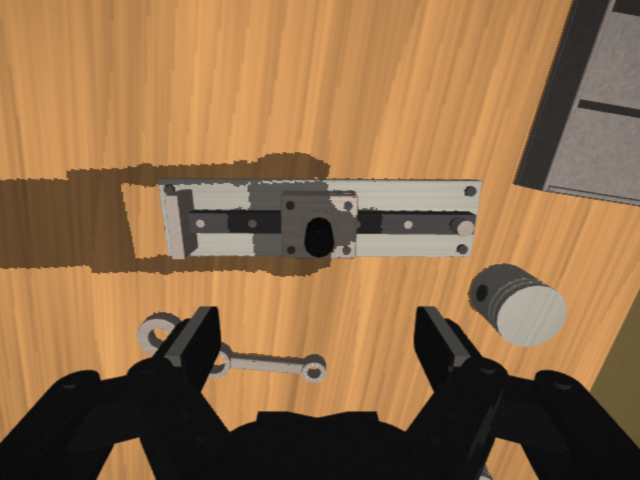

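The wrist view shows the slide lying almost exactly along the image rows. Plate corners are about (161,180), (481,182) and (472,258). The knob top is at about (319,238), the pin top at (465,228), and the stop plate's top near x = 175.

Run:
```python
import numpy as np, cv2, pickle
from plant import cams
np.set_printoptions(precision=1,suppress=True)
P,R=pickle.load(open("w1.pkl","rb"));m=cams.camera_model("wrist");M=np.array(m["mount"]);R=np.array(R)
o=np.array(P)+R@M[:3,3]
def on(p,z):
    d=R@M[:3,:3]@[(p[0]-m["cx"])/m["fx"],(p[1]-m["cy"])/m["fy"],1]; return o+d*(z-o[2])/d[2]
im=cv2.imread("pics/w1.png");hsv=cv2.cvtColor(im,cv2.COLOR_BGR2HSV)
k=cv2.inRange(hsv[215:262,300:340],(0,0,0),(180,255,28));n,l,st,c=cv2.connectedComponentsWithStats(k);i=1+np.argmax(st[1:,4])
print(st[i]+[300,215,0,0,0],c[i]+[300,215])
x,y,w,h,_=st[i]+[300,215,0,0,0]
print("knobtop",on((x+w/2,y+h-w/2),96), "pin",on((465,228),46))
C=[on(p,12) for p in((161,180),(481,182),(472,258),(163,259))]
print(C,"centre",(C[0]+C[1]+C[2]+C[3])/4,[np.linalg.norm(C[i]-C[i-1])for i in range(4)])
e=C[1]-C[0];print("heading",np.degrees(np.arctan2(e[1],e[0])))
```

```text
[305 218  29  39 900] [318.8 237.4]
knobtop [579.1 178.4  96. ] pin [711.1 197.2  46. ]
[array([420.3, 192.7,  12. ]), array([730. , 238.1,  12. ]), array([744.1, 160.5,  12. ]), array([423.4, 110. ,  12. ])] centre [579.4 175.3  12. ] [np.float64(82.6818366790181), np.float64(312.94192458688315), np.float64(78.90452441436405), np.float64(324.6859850920226)]
heading 8.342637309753014
```

Emit:
{"fn": "jog_arm", "kwargs": {"series": [{"dx":1,"dy":1,"dz":-40,"yaw":0,"claw":0},{"dx":1,"dy":1,"dz":-80,"yaw":0,"claw":0},{"dx":1,"dy":1,"dz":-115,"yaw":0,"claw":0},{"dx":1,"dy":1,"dz":-135,"yaw":0,"claw":0},{"dx":1,"dy":1,"dz":-142,"yaw":0,"claw":0},{"dx":1,"dy":1,"dz":-142,"yaw":0,"claw":0},{"dx":1,"dy":1,"dz":-142,"yaw":0,"claw":0.5},{"dx":1,"dy":1,"dz":-142,"yaw":0,"claw":0.6},{"dx":1,"dy":1,"dz":-142,"yaw":0,"claw":0.7},{"dx":1,"dy":1,"dz":-142,"yaw":0,"claw":0.8},{"dx":1,"dy":1,"dz":-142,"yaw":0,"claw":0.8},{"dx":1,"dy":1,"dz":-142,"yaw":0,"claw":0.8},{"dx":1,"dy":1,"dz":-142,"yaw":0,"claw":0.8}]}}

```text
time_s: 3.5
position: [579.5, 178.4, 71.3]
tool_rot: [[-0.152, 0.988, 0.001], [0.988, 0.152, 0.0], [-0.0, 0.001, -1.0]]
force: [-1.4, -0.5, 5.6]
width: 22.6
finger_force: 58.5
```

Gripped. I'll run towards the stop plate at about 10 cm/s, stopping short of the estimated 90 mm to check.

Emit:
{"fn": "jog_arm", "kwargs": {"series": [{"dx":-4,"dy":-0.6,"dz":0,"yaw":0,"claw":0.8},{"dx":-12,"dy":-1.8,"dz":0,"yaw":0,"claw":0.8},{"dx":-22,"dy":-3.3,"dz":0,"yaw":0,"claw":0.8},{"dx":-32,"dy":-4.8,"dz":0,"yaw":0,"claw":0.8},{"dx":-42,"dy":-6.3,"dz":0,"yaw":0,"claw":0.8},{"dx":-52,"dy":-7.8,"dz":0,"yaw":0,"claw":0.8},{"dx":-61,"dy":-9.1,"dz":0,"yaw":0,"claw":0.8},{"dx":-69,"dy":-10.3,"dz":0,"yaw":0,"claw":0.8},{"dx":-75,"dy":-11.2,"dz":0,"yaw":0,"claw":0.8},{"dx":-79,"dy":-11.8,"dz":0,"yaw":0,"claw":0.8},{"dx":-81,"dy":-12.1,"dz":0,"yaw":0,"claw":0.8}]}}

```text
time_s: 4.6
position: [498.4, 166.4, 71.3]
tool_rot: [[-0.152, 0.988, 0.003], [0.988, 0.152, 0.001], [0.0, 0.003, -1.0]]
force: [3.9, 0.9, 5.9]
width: 22.8
finger_force: 59.6
```

Emit:
{"fn": "jog_arm", "kwargs": {"series": [{"dx":-2,"dy":-0.3,"dz":0,"yaw":0,"claw":0.8},{"dx":-4,"dy":-0.6,"dz":0,"yaw":0,"claw":0.8},{"dx":-6,"dy":-0.9,"dz":0,"yaw":0,"claw":0.8},{"dx":-8,"dy":-1.2,"dz":0,"yaw":0,"claw":0.8},{"dx":-9,"dy":-1.3,"dz":0,"yaw":0,"claw":0.8}]}}

```text
time_s: 5.1
position: [490.4, 165.2, 71.3]
tool_rot: [[-0.152, 0.988, 0.004], [0.988, 0.152, 0.001], [0.0, 0.004, -1.0]]
force: [6.4, 1.2, 2.7]
width: 22.7
finger_force: 59.4
```

Emit:
{"fn": "jog_arm", "kwargs": {"series": [{"dx":-1,"dy":-0.2,"dz":0,"yaw":0,"claw":0.8},{"dx":-2,"dy":-0.3,"dz":0,"yaw":0,"claw":0.8},{"dx":-3,"dy":-0.4,"dz":0,"yaw":0,"claw":0.8},{"dx":-3,"dy":-0.4,"dz":0,"yaw":0,"claw":0.8}]}}

```text
time_s: 5.5
position: [490.4, 165.2, 71.3]
tool_rot: [[-0.152, 0.988, 0.01], [0.988, 0.152, 0.002], [0.0, 0.01, -1.0]]
force: [10.3, 1.6, 0.7]
width: 22.4
finger_force: 59.4
```

Emit:
{"fn": "jog_arm", "kwargs": {"series": [{"dx":-2,"dy":-0.3,"dz":0,"yaw":0,"claw":0.8},{"dx":-4,"dy":-0.6,"dz":0,"yaw":0,"claw":0.8},{"dx":-4,"dy":-0.6,"dz":0,"yaw":0,"claw":0.8}]}}

```text
time_s: 5.8
position: [490.3, 165.2, 71.3]
tool_rot: [[-0.152, 0.988, 0.017], [0.988, 0.152, 0.003], [0.001, 0.017, -1.0]]
force: [19.1, 3.3, -8.0]
width: 22.7
finger_force: 60.2
```

It stalled rigidly at x=490, 90 mm from mid-travel, so that is the stop plate. Next I run to the pin, an expected dx of about 186 from the present command.

Emit:
{"fn": "jog_arm", "kwargs": {"series": [{"dx":4,"dy":0.6,"dz":0,"yaw":0,"claw":0.8},{"dx":8,"dy":1.2,"dz":0,"yaw":0,"claw":0.8},{"dx":13,"dy":1.9,"dz":0,"yaw":0,"claw":0.8},{"dx":21,"dy":3.1,"dz":0,"yaw":0,"claw":0.8},{"dx":31,"dy":4.6,"dz":0,"yaw":0,"claw":0.8},{"dx":41,"dy":6.1,"dz":0,"yaw":0,"claw":0.8},{"dx":51,"dy":7.6,"dz":0,"yaw":0,"claw":0.8},{"dx":61,"dy":9.1,"dz":0,"yaw":0,"claw":0.8},{"dx":71,"dy":10.6,"dz":0,"yaw":0,"claw":0.8},{"dx":81,"dy":12.1,"dz":0,"yaw":0,"claw":0.8},{"dx":91,"dy":13.6,"dz":0,"yaw":0,"claw":0.8},{"dx":101,"dy":15,"dz":0,"yaw":0,"claw":0.8},{"dx":111,"dy":16.5,"dz":0,"yaw":0,"claw":0.8},{"dx":121,"dy":18,"dz":0,"yaw":0,"claw":0.8},{"dx":131,"dy":19.5,"dz":0,"yaw":0,"claw":0.8},{"dx":141,"dy":21,"dz":0,"yaw":0,"claw":0.8},{"dx":151,"dy":22.5,"dz":0,"yaw":0,"claw":0.8},{"dx":161,"dy":24,"dz":0,"yaw":0,"claw":0.8},{"dx":169,"dy":25.2,"dz":0,"yaw":0,"claw":0.8},{"dx":175,"dy":26.1,"dz":0,"yaw":0,"claw":0.8}]}}

```text
time_s: 7.8
position: [655.5, 189.7, 71.3]
tool_rot: [[-0.152, 0.988, -0.003], [0.988, 0.152, -0.001], [-0.0, -0.003, -1.0]]
force: [-4.0, -0.3, 8.8]
width: 22.6
finger_force: 60.2
```

Emit:
{"fn": "jog_arm", "kwargs": {"series": [{"dx":4,"dy":0.6,"dz":0,"yaw":0,"claw":0.8},{"dx":7,"dy":1,"dz":0,"yaw":0,"claw":0.8},{"dx":9,"dy":1.3,"dz":0,"yaw":0,"claw":0.8},{"dx":11,"dy":1.6,"dz":0,"yaw":0,"claw":0.8},{"dx":13,"dy":1.9,"dz":0,"yaw":0,"claw":0.8},{"dx":15,"dy":2.2,"dz":0,"yaw":0,"claw":0.8},{"dx":15,"dy":2.2,"dz":0,"yaw":0,"claw":0.8}]}}

```text
time_s: 8.5
position: [668.5, 191.6, 71.3]
tool_rot: [[-0.152, 0.988, -0.006], [0.988, 0.152, -0.001], [-0.0, -0.006, -1.0]]
force: [-5.9, -1.1, 11.3]
width: 22.8
finger_force: 60.7
```

Emit:
{"fn": "jog_arm", "kwargs": {"series": [{"dx":2,"dy":0.3,"dz":0,"yaw":0,"claw":0.8},{"dx":4,"dy":0.6,"dz":0,"yaw":0,"claw":0.8},{"dx":4,"dy":0.6,"dz":0,"yaw":0,"claw":0.8}]}}

```text
time_s: 8.8
position: [668.5, 191.6, 71.3]
tool_rot: [[-0.153, 0.988, -0.014], [0.988, 0.153, -0.003], [-0.001, -0.015, -1.0]]
force: [-14.9, -3.4, 15.4]
width: 22.5
finger_force: 62.4
```

Travel measured 180 mm and it is rigid at the pin. Release, then lift.

Emit:
{"fn": "jog_arm", "kwargs": {"series": [{"dx":-2,"dy":0,"dz":0,"yaw":0,"claw":0.6},{"dx":-2,"dy":0,"dz":0,"yaw":0,"claw":0.3},{"dx":-2,"dy":0,"dz":0,"yaw":0,"claw":0},{"dx":-4,"dy":0,"dz":0,"yaw":0,"claw":0},{"dx":-6,"dy":0,"dz":0,"yaw":0,"claw":0},{"dx":-6,"dy":0,"dz":0,"yaw":0,"claw":0},{"dx":-6,"dy":0,"dz":0,"yaw":0,"claw":0},{"dx":-6,"dy":0,"dz":15,"yaw":0,"claw":0},{"dx":-6,"dy":0,"dz":40,"yaw":0,"claw":0},{"dx":-6,"dy":0,"dz":75,"yaw":0,"claw":0},{"dx":-6,"dy":0,"dz":110,"yaw":0,"claw":0},{"dx":-6,"dy":0,"dz":140,"yaw":0,"claw":0},{"dx":-6,"dy":0,"dz":150,"yaw":0,"claw":0},{"dx":-6,"dy":0,"dz":150,"yaw":0,"claw":0}]}}

```text
time_s: 10.2
position: [671.2, 193.0, 223.0]
tool_rot: [[-0.152, 0.988, 0.005], [0.988, 0.152, 0.001], [0.0, 0.005, -1.0]]
force: [-1.3, 0.5, -0.4]
width: 85.4
finger_force: 0.0
```

Run:
```python
from plant import cams
import cv2
cv2.imwrite("pics/w2.png",cams.camera("wrist")[:,:,::-1])
```

```text
(no output)
```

View pics/w2.png

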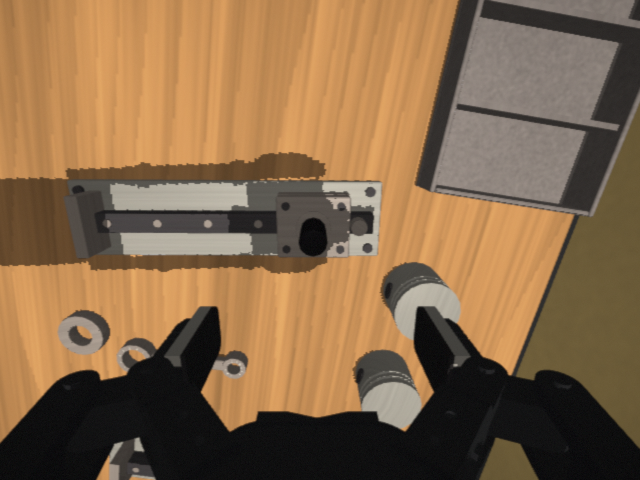

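The carriage's right edge (column 350) sits against the pin (359,227). The gripper is open and clear of everything.

```bash
python3 -c "
from plant import manip
print(manip.job_done())"
```

```text
the job is handed in; nothing more can be done
None
```

I ran the long slide's carriage by its knob to the stop plate, then through its full 180 mm to the stop pin, and left it there; I met no sticky spots, didn't touch the short slide, and handed the job in at about 10 s.

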